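# Set the valves of a filtration manifold

### The arm

A 6-joint arm with a two-finger parallel gripper is mounted at the origin on the work surface. World frame = base frame: x ahead of the robot, y to its left, z up, the work surface at z = 0. Lengths are in m, angles in rad, forces in N, time in s.
With the tool pointing down it reaches from about 0.3 to 0.775 m from the base axis. Payload 14.6 kg.
Tool frame: the origin (TCP) lies at the centre of the arm's flange, where the gripper is bolted on; the fingertips stand 199 mm ahead of it and the grasp point (between the pads) lies ctrl.tcp_to_grasp ahead of it (ctrl.tcp_to_grasp is the distance from the TCP to the grasp point, in m); z points along the fingers, y is the line along which they close (so a half turn about z gives the same grasp; the last joint's range is limited). The gripper opens to 94 mm and grips with 3 to 60 N. Pads are 16 mm wide; open, the fingers measure 119 mm over their backs; the gripper's body (75 mm by 177 mm) begins 78 mm behind the grasp point.
Start: joints at [1.114, 0.3, 1.521, -0, 1.321, -0.067], TCP at [0.209, 0.509, 0.405] pointing down, gripper open.
Joint ranges: [-3.03, 3.03], [-0.79, 2.21], [0.23, 2.52], [-1.04, 4.18], [0, 3.07], [-2.55, 2.55]. Speed limits (rad/s): [2.22, 2.22, 2.57, 3.14, 3.14, 3.14].

### API

Orientations are given as [roll, pitch, yaw] about the fixed x, y, z axes, in that order (R = Rz(yaw) Ry(pitch) Rx(roll)).
In Python, from station import ctrl gives the robot as it stands. The module is installed in compiled form; this text tells all that it offers.
- The arm moves only by the shell command python3 -m jog 'ROWS' [OPENING] [FORCE]. ROWS is JSON, a list of rows, each a list of 6 numbers: the shift along the tool's x, y, z in cm, then the turn, a rotation vector about the tool's x, y, z in rad. In form: [[tx, ty, tz, ax, ay, az], ...]. A call has 1 to 8 rows; each row is the pose to reach, as a shift and turn from the pose commanded when the call began, along the tool's axes at that moment; what a row does not reach only later rows make up. A row lasts 1/10 s, in which the tool goes at most 50 mm and 8.59 degrees, less where a joint would pass 70% of its speed; a pose out of reach is approached as far as the arm can. A call with a gripper value outside its range is refused whole. OPENING is the opening in per cent of the stroke, from 0 (shut) to 100 (fully open), set as the call begins (- or left out, the last holds). The fingers move at their own pace and stop on an object; FORCE is the grip in N (left out, the last holds). Time passes only in rows, so rows that repeat a pose let the fingers close. It gives the time, the measured TCP pose, the force, the opening and the grip force at its end, in the units of the state.
- ctrl.get_obs(): the state, without advancing time (a new reading comes with each control period).
- ctrl.camera(name): name is "side" or "top"; returns a dict with "img" (480x640x3 uint8, blue, green, red), "intrinsics" (3x3 intrinsics, pixels), "k1" (the pictures are not rectified: a ray, as slopes to the right and down, at radius r is drawn at 1 + k1 r^2 times it, then the intrinsics apply), "R" (3x3) and "t" (3): a world point X has camera coordinates R X + t. Camera axes: x right, y down, z forward; pixel columns grow to the right and rows downward; lengths in m; the calibration is good to about 2 mm. A picture is of the moment at which its call begins. There is no depth.
- ctrl.hand_in(): hands the job in; it is judged then, once.
The state is a dict: "time_s": time; "qpos": joint angles; "joint_vel": joint speeds; "tau": joint torques, N m; "ee_pos": TCP position; "eef_rot": TCP orientation; "force": force on the tool from outside, world axes, zero at the start; "moment": the same for the moment, N m; "grip_width": finger opening in m; "grip_force": force on a finger pad.
Only numpy, scipy, OpenCV 4.12 (cv2) and the standard library are available. Lean on these libraries where they do the work, as an engineer would, in place of code of your own. Each camera call takes 0.05 s, during which the arm holds its last target. There are 200 camera calls.

### The job

The three-place filtration manifold is back from the autoclave with all its valve levers standing part-way. Set it ready to filter at the one place that carries the tall funnel: pushing with a fingertip, never gripping, turn that place's lever fully open (in line with its branch pipe) and turn the levers of the two covered places fully shut (square across their pipes). Do not force the levers against their stops, and leave the funnel, the covers and everything else on the bench where they stand.

Things in the scene. Friction and masses are not known exactly. Their poses are not given: they have to be found in the camera images.
- manifold: steel filtration manifold, fixed. Origin on the bench under the middle valve stem; y runs along the header pipe to the left place, x from header to holders, away from the robot; yaw within 0.3 of 0. Header: 32 mm thick, 400 mm long, axis at x -55, z 55 mm. Places at y +150 (left), 0 (mid), -150 (right): branch pipe along x, ball valve with stem at x 0, round holder at x 95 mm, 54 mm across
- lever_left (a joint): angle of the left place's valve lever, rad. 0: fully shut, lever square across its branch pipe, pointing along the manifold's +y. 1.571: fully open, in line with its pipe, pointing along the manifold's -x, over the header towards the robot. Grows counter-clockwise from above; hard stops at 0 and 1.571. Stays where it is left; about 0.22 N m (3.5 N at the sleeve) turns it
- pivot_left (a point): point on the upright turning axis of the left lever, at the height of the middle of its sleeve (105 mm above the bench)
- grip_left (a point): middle of the black sleeve of the left lever, 67 mm from its turning axis, 105 mm above the bench; moves with the lever. The sleeve is 14 mm wide, 9 mm thick, 50 mm long along the lever, whose end is 96 mm from the axis. Below the sleeve is free air down to the header, whose top is 71 mm above the bench
- seat_left (a point): centre of the top of the left place's filter holder, 110 mm above the bench, where the funnel or a cover stands
- lever_mid (a joint): angle of the mid place's valve lever, rad. 0: fully shut, lever square across its branch pipe, pointing along the manifold's +y. 1.571: fully open, in line with its pipe, pointing along the manifold's -x, over the header towards the robot. Grows counter-clockwise from above; hard stops at 0 and 1.571. Stays where it is left; about 0.22 N m (3.5 N at the sleeve) turns it
- pivot_mid (a point): point on the upright turning axis of the mid lever, at the height of the middle of its sleeve (105 mm above the bench)
- grip_mid (a point): middle of the black sleeve of the mid lever, 67 mm from its turning axis, 105 mm above the bench; moves with the lever. The sleeve is 14 mm wide, 9 mm thick, 50 mm long along the lever, whose end is 96 mm from the axis. Below the sleeve is free air down to the header, whose top is 71 mm above the bench
- seat_mid (a point): centre of the top of the mid place's filter holder, 110 mm above the bench, where the funnel or a cover stands
- lever_right (a joint): angle of the right place's valve lever, rad. 0: fully shut, lever square across its branch pipe, pointing along the manifold's +y. 1.571: fully open, in line with its pipe, pointing along the manifold's -x, over the header towards the robot. Grows counter-clockwise from above; hard stops at 0 and 1.571. Stays where it is left; about 0.22 N m (3.5 N at the sleeve) turns it
- pivot_right (a point): point on the upright turning axis of the right lever, at the height of the middle of its sleeve (105 mm above the bench)
- grip_right (a point): middle of the black sleeve of the right lever, 67 mm from its turning axis, 105 mm above the bench; moves with the lever. The sleeve is 14 mm wide, 9 mm thick, 50 mm long along the lever, whose end is 96 mm from the axis. Below the sleeve is free air down to the header, whose top is 71 mm above the bench
- seat_right (a point): centre of the top of the right place's filter holder, 110 mm above the bench, where the funnel or a cover stands
- funnel: the tall stainless steel filter funnel, an open cup 85 mm high and 60 mm across at the top, standing loose on one of the three holders (which one varies). Origin: centre of its underside
- cover_a: low stainless steel dust cover with a small knob, 58 mm across and 28 mm high in all, standing loose on one of the other two holders. Origin: centre of its underside
- cover_b: second dust cover, same as the first, on the remaining holder. Origin: centre of its underside
- flask: bystander: conical glass flask with foil cap, 84 mm across, 138 mm high. Origin: centre of its underside
- media_bottle: bystander: glass bottle with blue cap, 70 mm across, 138 mm high. Origin: centre of its underside
- dishes: bystander: stack of three culture dishes, 90 mm across, 46 mm high, on the bench between the robot and the header. Origin: centre of its underside
- forceps_beaker: bystander: small glass beaker with forceps, 50 mm across, 70 mm high (forceps to 114 mm), between the middle and right holders. Origin: centre of its underside
- reagent_bottle: bystander: small amber bottle, 44 mm across, 85 mm high, between the left and middle holders. Origin: centre of its underside
- filter_box: bystander: flat white box of membrane filters, 77 x 77 x 38 mm. Origin: centre of its underside
- tip_box: bystander: box of pipette tips, 122 x 82 x 55 mm. Origin: centre of its underside
Not all that is in view belongs to the job. Leave any blue or purple look-alike of the cover_a alone.

How it is judged:
At the end, for the whole second after the job is handed in: The lever of the place on which the funnel stands is within 10 degrees of fully open (above 1.396 rad), the other two levers are within 10 degrees of fully shut (below 0.175 rad) and all are at rest; the funnel and both covers stand upright on their holders, within 15 mm of where they began (((horizontal distance between funnel and seat_left below 0.015 m and value of joint lever_left above 1.396 rad and value of joint each of lever_mid, lever_right below 0.175 rad) or (horizontal distance between funnel and seat_mid below 0.015 m and value of joint each of lever_left, lever_right below 0.175 rad and value of joint lever_mid above 1.396 rad) or (horizontal distance between funnel and seat_right below 0.015 m and value of joint each of lever_left, lever_mid below 0.175 rad and value of joint lever_right above 1.396 rad)) and velocity of joint lever_left between -0.05 and 0.05 rad/s and velocity of joint lever_mid between -0.05 and 0.05 rad/s and velocity of joint lever_right between -0.05 and 0.05 rad/s and distance of each of funnel, cover_a, cover_b from where it was at the start of the episode below 0.015 m and angle between each of funnel, cover_a, cover_b's own z axis and vertical below 0.1 rad); the robot touches nothing.
It fails at once if the funnel or a cover is lifted, pushed more than 15 mm or tipped (distance of any of funnel, cover_a, cover_b from where it was at the start of the episode above 0.015 m or angle between any of funnel, cover_a, cover_b's own z axis and vertical above 0.2 rad).
It fails at once if another thing on the bench is moved more than 20 mm (distance of any of flask, media_bottle, dishes, forceps_beaker, reagent_bottle, filter_box, tip_box from where it was at the start of the episode above 0.02 m).
It fails at once if a lever is gripped or forced (more than 35 N between the fingers and a lever) (contact force between the fingers and lever_left above 35 N or contact force between the fingers and lever_mid above 35 N or contact force between the fingers and lever_right above 35 N).
It also fails if it takes over 48 s, if anything falls off the work surface, if the arm or the gripper's body presses on something with over 40 N, if the wrist force passes 120 N, or if a joint passes its speed limit or range.

## Working session

There is one attempt and no reset: what is moved stays moved. The work goes in short steps, Python scripts to look and compute and a shell command to move; the robot and the scene stay as the last step left them, time stands still between calls to the robot, and variables do not carry over. Pictures are saved under pics/ and viewed, at most 10 in all, crops included, and the job is handed in when it is done.

```bash
mkdir -p pics
python3 - <<'E'
from station import ctrl
import cv2,json
o=ctrl.get_obs(); print(o['time_s'],o['ee_pos'],o['eef_rot'],o['grip_width'],ctrl.tcp_to_grasp)
for n in('top','side'):
    c=ctrl.camera(n); cv2.imwrite(f'pics/{n}0.png',c['img']); print(n,c['intrinsics'],c['k1'],c['R'],c['t'])
E
```

```text
0.0 [0.20898191 0.5087124  0.40406428] [-3.14040287e+00 -8.04741343e-05  2.75181739e+00] 0.09382769841376665 0.1804
top [[580.25699718   0.         320.66824357]
 [  0.         580.25699718 245.56592158]
 [  0.           0.           1.        ]] -0.19112627274414706 [[ 0.01495113 -0.99965587 -0.02155457]
 [-0.99488468 -0.01271898 -0.10021327]
 [ 0.09990463  0.02294261 -0.99473248]] [0.03864164 0.58437152 1.40370058]
side [[462.17045732   0.         325.44669115]
 [  0.         462.17045732 233.72682259]
 [  0.           0.           1.        ]] 0.005195109709975094 [[-0.912181   -0.40930267  0.01992853]
 [-0.2905713   0.61175067 -0.73575094]
 [ 0.28895353 -0.67692868 -0.67695894]] [0.56912673 0.23337231 0.82040167]
```

View pics/top0.png

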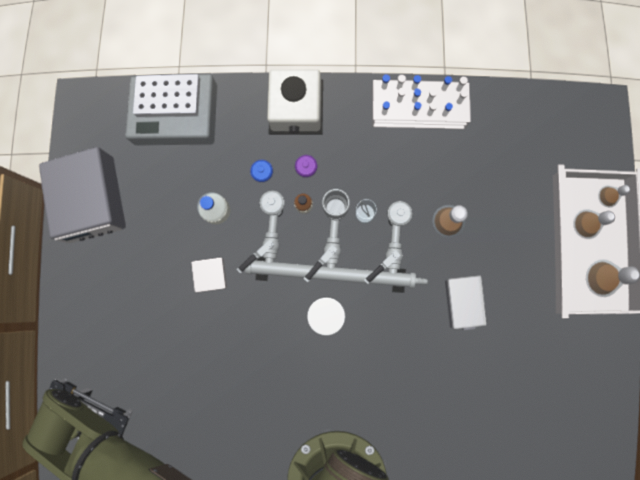

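View pics/side0.png

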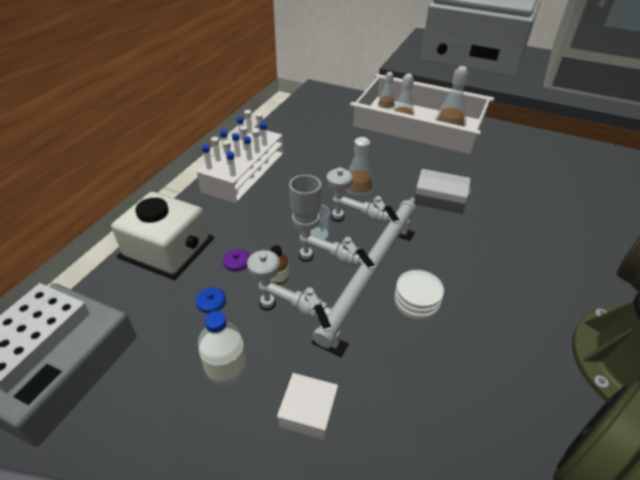

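The funnel is on the middle place: top view (336,203), with covers at (272,203) and (400,213). The black sleeves are near (250,262), (318,269) and (380,270), all part-way. So mid has to open, and left and right have to shut.

```bash
cat > h.py <<'E'
import numpy as np,cv2
from station import ctrl
def ray(c,uv,z):
    K=c['intrinsics'];d=cv2.undistortPoints(np.array([[uv]],float),K,np.array([c['k1'],0,0,0,0.]))[0,0]
    R,t=c['R'],c['t'];o=-R.T@t;v=R.T@np.array([*d,1]);return o+v*(z-o[2])/v[2]
def proj(c,X):
    p,_=cv2.projectPoints(np.array([X],float),cv2.Rodrigues(c['R'])[0],c['t'],c['intrinsics'],np.array([c['k1'],0,0,0,0.]));return p[0,0]
def sleeves(c,box):
    x0,y0,x1,y1=box;im=c['img'][y0:y1,x0:x1].max(2)
    n,l,s,ce=cv2.connectedComponentsWithStats((im<42).astype('uint8'))
    out=[]
    for i in range(1,n):
        if s[i,4]<40: continue
        p=np.argwhere(l==i)[:,::-1]+[x0,y0]; m=p.mean(0);w,V=np.linalg.eigh(np.cov(p.T));out.append((m,V[:,1],s[i,4],w))
    return out
E
python3 - <<'E'
from h import *
np.set_printoptions(precision=4,suppress=True)
c=ctrl.camera('top')
for m,v,a,w in sleeves(c,(225,235,430,300)):
    P=ray(c,m,.107);A=ray(c,m-10*v,.107);B=ray(c,m+10*v,.107);d=B-A
    print(m,a,w,P,np.degrees(np.arctan2(d[1],d[0]))%180)
for uv,z in(((272,203),.125),((400,213),.125),((250,268),.071),((413,280),.071)): print(uv,ray(c,uv,z))
cv2.imwrite('pics/crop.png',cv2.resize(c['img'][180:300,220:440],None,fx=3.6,fy=3.6,interpolation=cv2.INTER_CUBIC))
E
```

```text
(272, 203) [0.6725 0.1596 0.125 ]
(400, 213) [ 0.6525 -0.1385  0.125 ]
(250, 268) [0.5233 0.2149 0.071 ]
(413, 280) [ 0.4998 -0.1761  0.071 ]
```

View pics/crop.png

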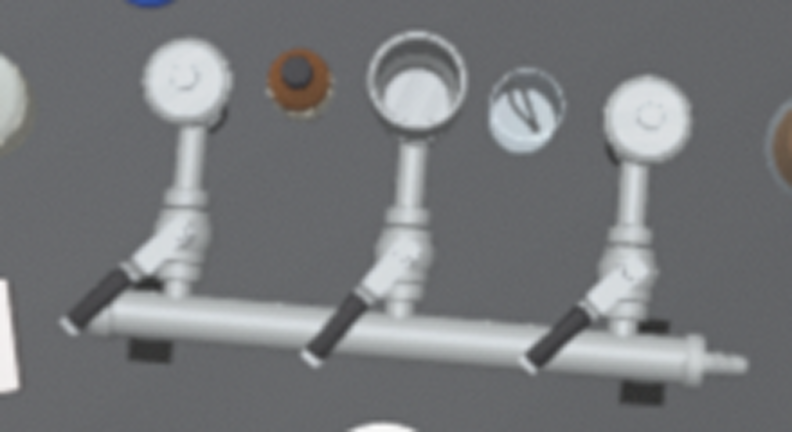

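```bash
cat >> h.py <<'E'
yaw=-.0665;Rm=np.array([[np.cos(yaw),-np.sin(yaw)],[np.sin(yaw),np.cos(yaw)]]);O=np.array([.5677,.0169])
def toM(P): return Rm.T@(np.asarray(P)[:2]-O)
def fin(th,side,y0,gap=0,r=60): # finger centre, mm, manifold frame; side -1 pushes shut, +1 open
    c,s=np.cos(th),np.sin(th); return np.array([-s*r,c*r+y0])+side*np.array([c,s])*(7+8*c+12.5*s+gap)
def tool(): 
    o=ctrl.get_obs(); return np.r_[toM(o['ee_pos'])*1e3,o['ee_pos'][2]*1e3]
E
python3 - <<'E'
from h import *
np.set_printoptions(precision=1,suppress=True)
c=ctrl.camera('top')
f=lambda x,y:(220+x/3.6,180+y/3.6)
for n,y0,g,p in(('L',150,((128,268),(75,322)),(188,236)),('M',0,((364,295),(313,355)),(405,254)),('R',-150,((587,312),(534,362)),(632,270))):
    a,b=[toM(ray(c,f(*q),.108))*1e3 for q in g]; d=b-a;m=(a+b)/2-[0,y0]
    print(n,a,b,'piv',toM(ray(c,f(*p),.105))*1e3,'deg',np.degrees(np.arctan2(-d[0],d[1])),np.degrees(np.arctan2(-m[0],m[1])),np.hypot(*m))
print(tool())
for n,y0,s in(('L',150,-1),('M',0,1),('R',-150,-1)): print(n,[(t,fin(np.radians(t),s,y0,g)) for t,g in ((50,14),(45,0),(30,0),(15,0),(3,0))] if s<0 else [(t,fin(np.radians(t),s,y0,g)) for t,g in ((50,14),(55,0),(65,0),(75,0),(87,0))])
E
```

```text
L [-26.6 178.9] [-64.5 210.3] piv [ -2.3 142. ] deg 50.33983618996117 45.56916991639076 63.754409815825895
M [-31.8  24.4] [-73.1  54.1] piv [-2.9  0.1] deg 54.33540654943256 53.21974741972499 65.49300880255753
R [ -31.3 -120.2] [-66.3 -88.4] piv [  -1.6 -147.7] deg 47.68682561246088 46.897689351941025 66.83299793390975
[-390.6  466.9  404.3]
L [(50, array([-68.9, 161.2])), (45, array([-57.6, 177.2])), (30, array([-47.5, 191.9])), (15, array([-32.9, 203.3])), (3, array([-18.8, 209.1]))]
M [(50, array([-23. ,  65.9])), (55, array([-36.6,  52.3])), (65, array([-45.2,  45. ])), (75, array([-52.5,  36. ])), (87, array([-58.9,  23. ]))]
R [(50, array([ -68.9, -138.8])), (45, array([ -57.6, -122.8])), (30, array([ -47.5, -108.1])), (15, array([-32.9, -96.7])), (3, array([-18.8, -90.9]))]
```

```bash
python3 -m jog '[[0,0,0,0,0,-0.14],[0,0,0,0,0,-0.28],[0,0,0,0,0,-0.324],[0,0,0,0,0,-0.324],[0,0,0,0,0,-0.324],[0,0,0,0,0,-0.324]]' 0 20; python3 -c "
from h import *
print(tool(),ctrl.get_obs()['eef_rot'])"
```

```text
time_s: 0.8
ee_pos: [0.209, 0.5087, 0.4046]
eef_rot: [-3.141, -0.0, 3.075]
force: [-0.0, -0.5, -0.1]
grip_width: 0.0493
grip_force: 0.0
[-390.59246036  466.90533122  404.57121929] [-3.14144681e+00 -6.73318004e-05  3.07451308e+00]
```

```bash
python3 -m jog '[[-3.2,-3,0,0,0,0],[-6.4,-6,0,0,0,0],[-9.6,-9,0,0,0,0],[-12.8,-12,0,0,0,0],[-16,-15,0,0,0,0],[-19.2,-18,0,0,0,0],[-22.4,-21,0,0,0,0],[-25,-24,0,0,0,0]]' >/dev/null; python3 -m jog '[[-3,-2.6,0,0,0,0],[-6,-5.2,0,0,0,0],[-7.2,-6.6,0,0,0,0],[-7.2,-6.6,0,0,0,0],[-7.2,-6.6,0,0,0,0],[-7.2,-6.6,0,0,0,0]]'; python3 -c "
from h import *
print(tool(),ctrl.get_obs()['eef_rot'])"
```

```text
time_s: 2.2
ee_pos: [0.5096, 0.183, 0.4047]
eef_rot: [3.141, -0.0, 3.076]
force: [-0.8, 0.8, -0.2]
grip_width: 0.0004
grip_force: 0.0
[-68.98999349 161.88720845 404.71989075] [ 3.14144969e+00 -6.63891408e-05  3.07640525e+00]
```

```bash
python3 -m jog '[[0,0,3,0,0,0],[0,0,6,0,0,0],[0,0,8.5,0,0,0],[0,0,10.5,0,0,0],[0,0,11.7,0,0,0],[0,0,11.7,0,0,0],[0,0,11.7,0,0,0]]'; python3 -c "
from h import *
print(tool())
c=ctrl.camera('side');cv2.imwrite('pics/s1.png',cv2.resize(c['img'][130:390,180:480],None,fx=2.3,fy=2.3))"
```

```text
time_s: 2.9
ee_pos: [0.5102, 0.1826, 0.2885]
eef_rot: [3.141, 0.001, 3.076]
force: [0.2, 0.2, 0.6]
grip_width: 0.0002
grip_force: 0.0
[-68.39323006 161.54288319 288.49841593]
```

View pics/s1.png

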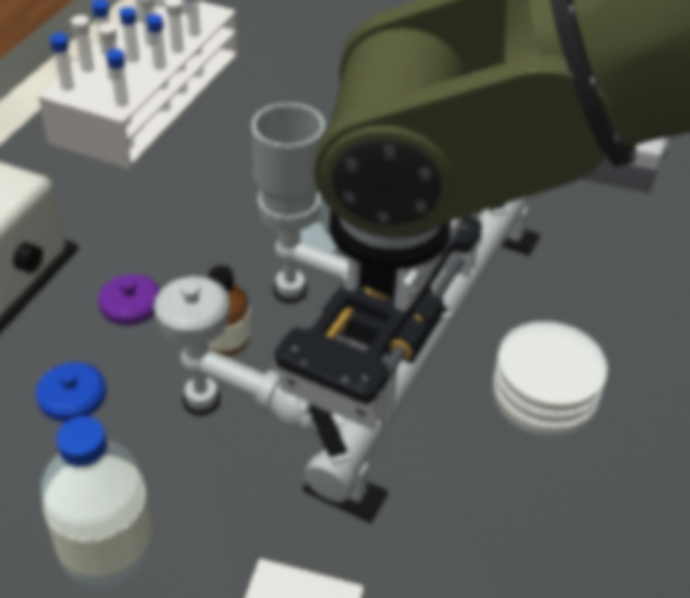

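The fingertip is down behind the left lever, whose sleeve shows at (325,425) in the crop, and it touches nothing. Now the push.

```bash
python3 -m jog '[[-0.6,0.8,0,0,0,0],[-1.1,1.6,0,0,0,0],[-1.6,2.3,0,0,0,0],[-2.1,3.0,0,0,0,0],[-2.6,3.5,0,0,0,0],[-3.1,3.9,0,0,0,0],[-3.5,4.2,0,0,0,0],[-3.5,4.2,0,0,0,0]]'; python3 -c "
from h import *
print(tool())
c=ctrl.camera('side');cv2.imwrite('pics/s2.png',cv2.resize(c['img'][230:390,230:430],None,fx=3,fy=3))"
```

```text
time_s: 3.75
ee_pos: [0.5482, 0.2222, 0.2875]
eef_rot: [3.141, 0.0, 3.076]
force: [-0.6, -0.7, 0.0]
grip_width: 0.0003
grip_force: 0.1
[-33.05291011 203.51533863 287.45967407]
```

View pics/s2.png

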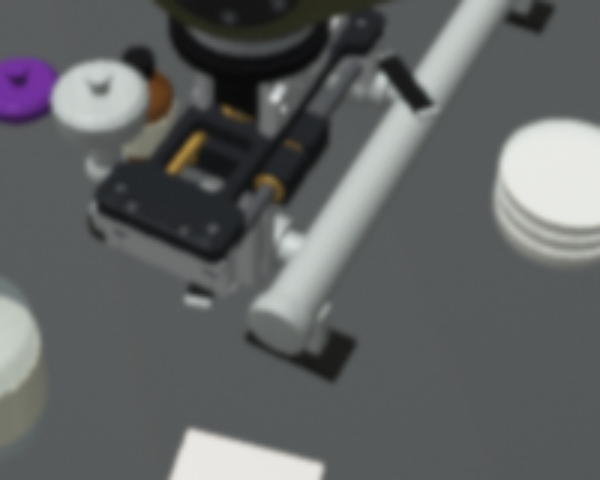

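The lever has swung. Its tip shows at crop (198,297), which is full-frame (296,329). I'll convert that to an angle.

```bash
python3 -c "
from h import *
c=ctrl.camera('side')
e=toM(ray(c,(296,329),.105))*1e3-[0,150];print(e,np.hypot(*e),np.degrees(np.arctan2(-e[0],e[1])))
for d in (10,5,3,0):
  t=np.radians(d);p=Rm@np.array([-.094*np.sin(t),.15+.094*np.cos(t)])+O;print(d,proj(c,[*p,.105]))
print(fin(np.radians(4),-1,150))"
```

```text
[-22.5483152   91.45468859] 94.1933468145015 13.850145725760088
10 [292.27853456 327.95040743]
5 [287.56579439 326.40967419]
3 [285.74207828 325.70068573]
0 [283.08062267 324.54182819]
[-19.99924093 208.74803073]
```

```bash
python3 -m jog '[[-0.4,0.2,0,0,0,0],[-0.8,0.35,0,0,0,0],[-1.1,0.45,0,0,0,0],[-1.3,0.5,0,0,0,0],[-1.3,0.5,0,0,0,0]]'; python3 -m jog '[[0.7,-0.2,0,0,0,0],[1.5,-0.4,0,0,0,0],[1.5,-0.4,-4,0,0,0],[1.5,-0.4,-8,0,0,0],[1.5,-0.4,-11.7,0,0,0],[1.5,-0.4,-11.7,0,0,0],[1.5,-0.4,-11.7,0,0,0]]';python3 -c "
from h import *
print(tool())"
```

```text
time_s: 4.35
ee_pos: [0.5614, 0.226, 0.2876]
eef_rot: [3.141, 0.0, 3.076]
force: [-1.3, -1.0, 0.4]
grip_width: 0.0008
grip_force: 0.3
time_s: 5.05
ee_pos: [0.5453, 0.223, 0.405]
eef_rot: [3.141, 0.001, 3.076]
force: [-0.1, -0.0, -0.7]
grip_width: 0.0005
grip_force: 0.0
[-35.99805005 204.10976695 405.01678868]
```

```bash
python3 -m jog '[[-0.4,-4,0,0,0,0],[-0.8,-8,0,0,0,0],[-1.1,-12,0,0,0,0],[-1.3,-13.8,0,0,0,0],[-1.3,-13.8,0,0,0,0],[-1.3,-13.8,0,0,0,0]]' >/dev/null; python3 -m jog '[[0,0,3,0,0,0],[0,0,6,0,0,0],[0,0,8.5,0,0,0],[0,0,10.5,0,0,0],[0,0,11.7,0,0,0],[0,0,11.7,0,0,0],[0,0,11.7,0,0,0]]'; python3 -c "
from h import *
print(tool())
for d in (60,65,75,80,86): print(d,fin(np.radians(d),1,0))"
```

```text
time_s: 6.35
ee_pos: [0.55, 0.0849, 0.2882]
eef_rot: [3.141, 0.001, 3.076]
force: [0.1, 1.0, -0.3]
grip_width: 0.0007
grip_force: 0.0
[-22.22019469  66.69033433 288.19955566]
60 [-41.04886545  48.90127944]
65 [-45.20351206  45.03285055]
75 [-52.48291788  35.95328226]
80 [-55.49407252  30.80370438]
86 [-58.45678809  24.16420461]
```

```bash
python3 -m jog '[[0.9,-0.8,0,0,0,0],[1.85,-1.7,0,0,0,0],[2.3,-2.1,0,0,0,0],[2.7,-2.6,0,0,0,0],[3.0,-3.0,0,0,0,0],[3.3,-3.5,0,0,0,0],[3.5,-4.0,0,0,0,0],[3.5,-4.0,0,0,0,0]]';python3 -c "
from h import *
print(tool())"; python3 -m jog '[[-0.4,1.0,0,0,0,0],[-0.7,2,0,0,0,0],[-0.7,2,-4,0,0,0],[-0.7,2,-8,0,0,0],[-0.7,2,-11.7,0,0,0],[-0.7,2,-11.7,0,0,0],[-0.7,2,-11.7,0,0,0]]';python3 -c "
from h import *
print(tool())"
```

```text
time_s: 7.15
ee_pos: [0.512, 0.0462, 0.2875]
eef_rot: [-3.141, -0.001, 3.075]
force: [-0.6, -0.2, 0.4]
grip_width: 0.0003
grip_force: 0.0
[-57.51093933  25.5791992  287.52111021]
time_s: 7.85
ee_pos: [0.5206, 0.067, 0.4046]
eef_rot: [-3.142, 0.0, 3.076]
force: [-1.1, -0.1, -0.4]
grip_width: 0.0003
grip_force: 0.0
[-50.28079976  46.8721356  404.57245419]
```

```bash
python3 -m jog '[[0.4,-4,0,0,0,0],[0.8,-8,0,0,0,0],[1.2,-12,0,0,0,0],[1.6,-16,0,0,0,0],[1.9,-18.5,0,0,0,0],[1.9,-18.5,0,0,0,0],[1.9,-18.5,0,0,0,0]]' >/dev/null; python3 -m jog '[[0,0,3,0,0,0],[0,0,6,0,0,0],[0,0,8.5,0,0,0],[0,0,10.5,0,0,0],[0,0,11.7,0,0,0],[0,0,11.7,0,0,0],[0,0,11.7,0,0,0]]'; python3 -c "
from h import *
print(tool())
c=ctrl.camera('side');cv2.imwrite('pics/s3.png',cv2.resize(c['img'][160:360,240:460],None,fx=3,fy=3))"
```

```text
time_s: 9.25
ee_pos: [0.4898, -0.1166, 0.2881]
eef_rot: [-3.142, 0.0, 3.077]
force: [0.9, -0.1, 0.1]
grip_width: 0.0002
grip_force: 0.0
[ -68.8759477  -138.36808167  288.1325012 ]
```

View pics/s3.png

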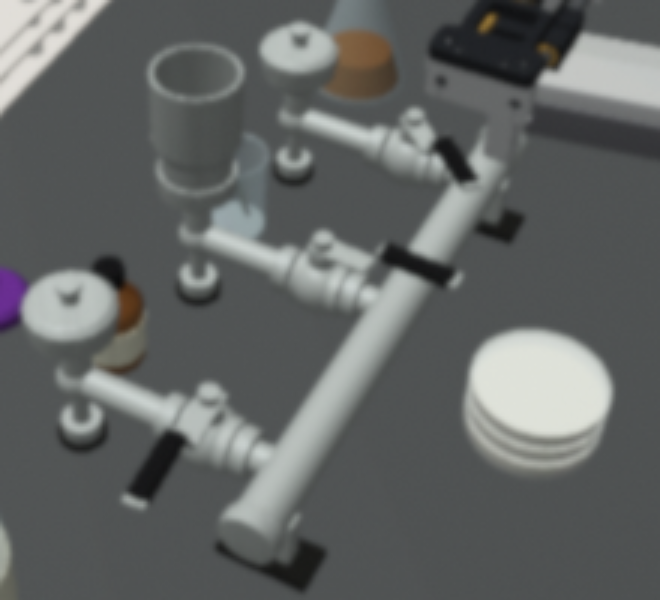

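Left is shut, with its tip at full-frame (285,327), about 3°. Mid is nearly in line, with its tip at (391,253). The fingertip is in position behind the right lever.

```bash
python3 -m jog '[[-0.6,0.8,0,0,0,0],[-1.1,1.6,0,0,0,0],[-1.6,2.3,0,0,0,0],[-2.1,3.0,0,0,0,0],[-2.6,3.5,0,0,0,0],[-3.1,3.9,0,0,0,0],[-3.5,4.2,0,0,0,0],[-3.9,4.4,0,0,0,0]]'; python3 -m jog '[[-0.4,0.15,0,0,0,0],[-0.7,0.25,0,0,0,0],[-0.9,0.3,0,0,0,0],[-0.9,0.3,0,0,0,0]]';python3 -c "
from h import *
print(tool())"; python3 -m jog '[[0.7,-0.2,0,0,0,0],[1.5,-0.4,0,0,0,0],[1.5,-0.4,-4,0,0,0],[1.5,-0.4,-8,0,0,0],[1.5,-0.4,-11.7,0,0,0],[6,-0.4,-11.7,0,0,0],[10,-0.4,-11.7,0,0,0],[14,-0.4,-11.7,0,0,0]]'
python3 -m jog '[[4,0,0,0,0,0],[8,0,0,0,0,0],[10,0,0,0,0,0],[10,0,0,0,0,0]]'
python3 - <<'E'
from h import *
c=ctrl.camera('top');cv2.imwrite('pics/crop2.png',cv2.resize(c['img'][180:300,220:440],None,fx=3.6,fy=3.6,interpolation=cv2.INTER_CUBIC))
c=ctrl.camera('side');cv2.imwrite('pics/s4.png',cv2.resize(c['img'][160:360,240:460],None,fx=3.5,fy=3,interpolation=cv2.INTER_CUBIC))
e=toM(ray(c,(391,253.3),.105))*1e3;print(e,np.degrees(np.arctan2(-e[0],e[1])))
E
```

```text
time_s: 10.1
ee_pos: [0.5316, -0.0755, 0.2875]
eef_rot: [3.141, -0.001, 3.076]
force: [-3.0, -3.8, -0.4]
grip_width: 0.0003
grip_force: 1.7
time_s: 10.5
ee_pos: [0.5406, -0.0733, 0.2876]
eef_rot: [3.141, 0.0, 3.076]
force: [-0.9, -0.6, -0.8]
grip_width: 0.0003
grip_force: 0.4
[-21.02669378 -91.75660026 287.58101532]
time_s: 11.3
ee_pos: [0.3983, -0.0679, 0.4045]
eef_rot: [3.142, 0.001, 3.076]
force: [0.4, 0.3, 0.3]
grip_width: 0.0008
grip_force: 0.0
time_s: 11.7
ee_pos: [0.2986, -0.0612, 0.4048]
eef_rot: [-3.141, 0.002, 3.075]
force: [0.5, -0.8, 0.3]
grip_width: 0.0
grip_force: 0.0
[-91.03398733   8.58627117] 84.61183662488978
```

View pics/crop2.png

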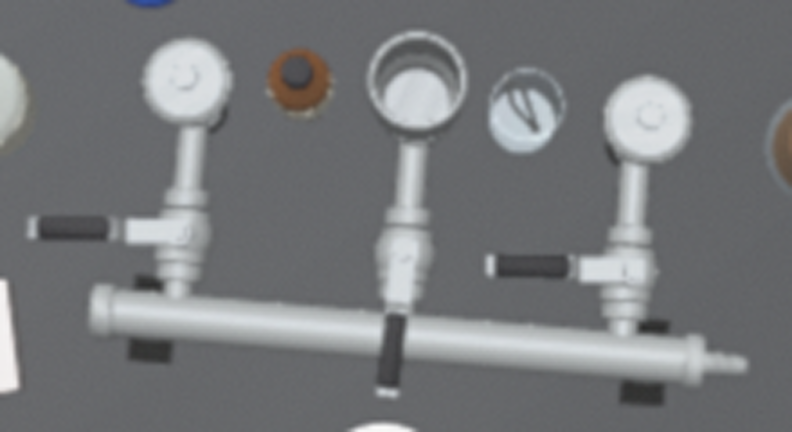

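In the top view the left sleeve (75,229) and right sleeve (532,266) lie about 3° from square. The mid sleeve (392,352) is about 4–5° from in line with its pipe. The funnel, covers, amber bottle and forceps beaker stand exactly where they did in the first crop, so I'm handing in.

```bash
python3 -c "
from station import ctrl
print(ctrl.hand_in())"
```

```text
the job is handed in; nothing more can be done
None
```

The job is handed in, but no verdict came back: by the camera the middle lever (funnel place) is about 85° open and the left and right levers about 3° from shut, all within the 10° limit, and the funnel and covers show no movement.

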